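Unclamp a maker's stamp, hang up the key and show its face to the microscope

TASK

The engraved brass stamp is ready for inspection but still clamped in its cradle: with the key that stands in the clamp, turn the clamp a quarter turn counter-clockwise, so that its arm swings right off the shank, then pull the key out and hang it by its eye on the empty peg of the key rack. Then lift the stamp out by its shank and hold it still in front of the microscope camera, level and the same way up as it lay, with the engraved face square to the lens and its centre at the point of focus. Finish while holding it there; do not touch the microscope or the stand with the stamp, and leave the other things on the bench where they are.

Things in the scene. Friction and masses are not known exactly. Their poses are not given: they have to be found in the camera images.
- cradle: work cradle fixed on the bench: plate 96 x 132 mm, top at z = 14 mm, with two steel U rests 30 mm wide (x) and 49.5 mm high that carry the stamp's shank, at y = 27 to 37 and y = -52 to -24 mm; between them the shank is free for fingers down to the plate. Clamp beside the rear rest. Origin at table level under the stamp's origin; z up, y along the stamp toward its face
- clamp (a joint): angle of the clamp about its upright spindle (rad): 0 at the start, its 38 mm arm across the shank, so the stamp cannot be lifted; turning it counter-clockwise seen from above (positive) swings the arm off the shank, away from the head, to a stop at 1.57. It stays where left (friction about 0.07 N m). Past about 1.0 the shank is free
- clamp_socket (a point): mouth of the 13 mm square, 17 mm deep socket in the clamp's 27 mm square hub, on the spindle axis, 73 mm above the table, at x = 28, y = -42 mm in the cradle's frame; turns with the clamp
- key: steel key, 0.12 kg, upright in the clamp's socket at the start: 12 mm square shaft 32 mm long, above it a flat bow 34 mm wide (key's x), 10 mm thick (y), 42 mm high, with a round 18 mm eye through it along y. Origin at the centre of the foot, z up. About 0.1 rad of play in the socket; pulled straight up 17 mm it is out. Gripped by the bow's two 10 mm edges (across x) the eye stays free
- key_eye (a point): centre of the key's eye, 53 mm above its foot (about 109 mm above the table at the start); axes of the key
- rack: wooden key rack fixed on the bench: upright board 170 mm wide, 16 mm thick, top 141 mm above the table, with two steel pegs on its front (the rack's -x side); a smaller key is fixed on the left peg (y = +43 mm), the right one (y = -43 mm) is empty. Origin at table level, x into the board, whose front is at x = 10 mm; z up
- peg (a point): middle of the empty peg, 124 mm above the table: an 8 mm round bar, 45 mm long from the board's front, pointing along the rack's -x and rising 8 mm toward its tip; axes of the rack
- stamp: brass stamp, 0.2 kg: shank 14 mm square and 94 mm long, at one end a round head 34 mm in diameter and 12 mm thick whose flat end is the engraved face. Origin on the shank's axis, 50 mm behind the face, 45 mm above the table at the start; y along the axis toward the face, z up. Best gripped at its origin, across x; it balances within 10 mm of it
- stamp_face (a point): centre of the engraved face, 50 mm from the stamp's origin along its y; axes of the stamp
- scope: inspection microscope camera fixed on a stand: grey foot 120 x 90 mm, column 18 mm thick and 240 mm high, white camera and black lens with a ring light of 54 mm diameter, looking level along its own -x, lens axis 170 mm above the table. Origin at table level, z up
- focus (a point): the microscope's point of focus, on the lens axis 60 mm in front of the ring light, 170 mm above the table; axes of the scope: its +x points from here to the lens
- eye_loupe: black watchmaker's eye loupe, a cup 39 mm across and 30 mm high; bystander, origin at the centre of its underside
- polish_tin: round tin 49 mm across, 22 mm high; bystander, origin at the centre of its underside
- tape_roll: roll of tape 48 mm across, 19 mm high; bystander, origin at the centre of its underside
- small_hammer: small riveting hammer 124 mm long, head 64 mm wide; bystander, origin at the centre of its underside
- brush: toothbrush-like bench brush 164 mm long; bystander, origin at the centre of its underside
- punch: flat steel punch 109 x 14 x 7 mm; bystander, origin at the centre of its underside

How it is judged:
On the way, in this order (a step that is already met when the one before it is completed fails the run):
1. the clamp is turned off the shank with the key in its socket (value of joint clamp above 1.1 rad and distance between key_eye and clamp_socket below 0.045 m), for 0.1 s.
2. the key hangs by its eye on the empty peg, let go (x of key_eye in the frame of peg between -0.024 and 0.024 m and y of key_eye in the frame of peg between -0.008 and 0.008 m and z of key_eye in the frame of peg between -0.014 and 0.006 m and angle between key's own z axis and vertical below 0.4 rad and contact force between key and rack above 0.3 N and contact force between key and the arm below 0.1 N and contact force between key and the fingers below 0.1 N), for 0.3 s.
At the end, for the whole second after the job is handed in: Clamp over 1.1 rad open; key hanging still by its eye on the empty peg, untouched; stamp held still by the fingers alone, face within 12 mm of the focus and toward the lens, axis within 0.16 rad of the lens axis, top side up within 0.2 rad (all of step 2 and value of joint clamp above 1.1 rad and linear speed of key below 0.03 m/s and distance between stamp_face and focus below 0.012 m and angle between the y axis of stamp and the x axis of focus, either way round below 0.16 rad and x of stamp in the frame of focus below -0.03 m and angle between stamp's own z axis and vertical below 0.2 rad and contact force between the fingers and stamp above 2 N and contact force between stamp and scope below 0.1 N and contact force between stamp and rack below 0.1 N and contact force between stamp and key below 0.1 N and linear speed of stamp below 0.02 m/s and angular speed of stamp below 0.2 rad/s); the arm keeps its last pose, push and grip.
It fails at once if the stamp touches the microscope (contact force between stamp and scope above 0.5 N).
It fails at once if one of the other things on the bench is moved by more than 30 mm (distance of any of eye_loupe, polish_tin, tape_roll, small_hammer, brush, punch from where it was at the start of the episode above 0.03 m).
It also fails if it takes over 54 s, if anything falls off the work surface, if the arm or the gripper's body presses on something with over 40 N, if the wrist force passes 120 N, or if a joint passes its speed limit or range.

ROBOT

A 6-joint arm with a two-finger parallel gripper is mounted at the origin on a cart in front of the work surface, level with it; the furniture and walls round the work are solid. World frame = base frame: x ahead of the robot, y to its left, z up, the work surface at z = 0. Lengths are in m, angles in rad, forces in N, time in s.
With the tool pointing down it reaches from about 0.275 to 0.825 m from the base axis. Payload 4.9 kg.
Tool frame: the origin (TCP) lies midway between the tips of the shut fingers; the grasp point (between the pads) lies 19 mm behind it (bot.grip_depth is the distance from the TCP to the grasp point, in m); z points along the fingers, y is the line along which they close (so a half turn about z gives the same grasp; the last joint's range is limited). The gripper opens to 85 mm and grips with 20 to 120 N. Pads are 22 mm wide; open, the fingers measure 114 mm over their backs; the gripper's body (76 mm by 85 mm) begins 54 mm behind the grasp point. The pads swing forward as they close: fully open they stand 13 mm farther back than shut.
Start: joints at [-1.466, 0.326, -0.193, 1.052, 0, 1.437], TCP at [0.13, -0.534, 0.197] pointing down, gripper open.
Joint ranges: [-2.65, 2.65], [-0.97, 1.79], [-1.3, 1.35], [-1.93, 2.1], [-1.47, 1.37], [-3.14, 3.14]. Speed limits (rad/s): [2.57, 2.57, 3.14, 3.14, 3.14, 3.14].

INTERFACE

Orientations are given as a unit quaternion [w, x, y, z].
In Python, from cell import bot gives the robot as it stands. Calls block until the motion is done:
- bot.move_pose(position, orientation): joint-space move of the TCP to a pose.
- bot.move_linear(position, speed=0.15, rotation=None, until_force=None): straight line of the TCP; rotation=None keeps the orientation; speed is the mean speed in m/s. With until_force (N) it stops when the force on the tool has changed by that much, and returns True; else False.
- bot.goto_joints(angles): joint-space move.
- bot.set_gripper(opening, grasp_force=None): opening from 0.0 (shut) to 1.0 (fully open); grasp_force is the grip in N (None keeps the last); returns when the fingers have stopped.
- bot.wait(seconds).
- bot.solve_ik(position, orientation): joint angles nearest the present ones, or None.
- bot.camera(name): name is "scene" or "top"; returns the picture (384x512x3 uint8, red, green, blue); there is no depth.
- bot.calibration(name): a dict with "mtx" (3x3 intrinsics, pixels), "extrinsics" (4x4, takes a point from world to camera coordinates). Camera axes: x right, y down, z forward; pixel columns grow to the right and rows downward; lengths in m; the calibration is good to about 2 mm. A picture is of the moment at which its call begins. calibration takes no time and is no camera call.
A pose or a line that the arm cannot do raises bot.PlanningError and nothing moves.
- bot.close_job(): hands the job in; it is judged then, once.
Trained networks look in the newest picture that a camera, given by its name, has taken for a name from the list of things; names that differ only in an ending like _2 or _b are one class to them, and where a whole thing is asked for, a point or a joint stands for the part that bears it (a point fixed in the world has none). Each returns a list of dicts, best first, with "confidence" (0 to 1); they miss things now and then, are a little off and sometimes report something else, mostly with a low value. They report only what shows in the picture. A call takes as long as a camera call.
- bot.search_frame(camera, thing): "bbox" ([left, top, width, height] in pixels, round what is visible of it).
Readings, each from a call of its own:
- bot.read_clock(): time.
- bot.read_joint_positions(): joint angles.
- bot.read_joint_vel(): joint speeds.
- bot.read_joint_efforts(): joint torques, N m.
- bot.read_position(): TCP position.
- bot.read_tool_rot(): TCP orientation.
- bot.read_ft_force(): force on the tool from outside, world axes, zero at the start.
- bot.read_moment(): the same for the moment, N m.
- bot.read_gripper_width(): opening from 0.0 (shut) to 1.0 (fully open).
- bot.read_finger_force(): force on a finger pad.
Only numpy, scipy, OpenCV 4.12 (cv2) and the standard library are available. Lean on these libraries where they do the work, as an engineer would, in place of code of your own. Each camera call takes 0.05 s, during which the arm holds its last target. There are 200 camera calls.

## Working session

There is one attempt and no reset: what is moved stays moved. The work goes in short steps, each a Python script; the robot and the scene stay as the last script left them, time stands still between calls to the robot, and variables do not carry over. Pictures are saved under pics/ and viewed, at most 10 in all, crops included, and the job is handed in when it is done.

```bash
mkdir -p pics; ls
python3 - <<'E'
from cell import bot
import cv2,numpy as np
for c in ("scene","top"):
    im=bot.camera(c); cv2.imwrite(f"pics/{c}0.png",cv2.resize(im[:,:,::-1],(800,600),interpolation=cv2.INTER_CUBIC))
    cv2.imwrite(f"{c}_raw0.png",im[:,:,::-1])
    k=bot.calibration(c); print(c,k["mtx"].round(1).tolist(),k["extrinsics"].round(4).tolist())
    for t in ("cradle","clamp","key","rack","peg","stamp","scope"):
        print(t,[(d["bbox"],round(d["confidence"],2)) for d in bot.search_frame(c,t)[:2]])
print(bot.read_clock(),bot.read_tool_rot())
E
```

```text
pics
scene [[352.7, 0.0, 258.3], [0.0, 352.7, 191.6], [0.0, 0.0, 1.0]] [[-0.887, -0.4612, -0.0207, 0.4776], [-0.2082, 0.4398, -0.8736, 0.2555], [0.4121, -0.7706, -0.4861, 0.7836], [0.0, 0.0, 0.0, 1.0]]
cradle [([263.4, 206.6, 45.8, 48.8], 0.83)]
clamp []
key [([281.9, 186.6, 12.8, 24.7], 0.71), ([264.7, 206.5, 45.2, 48.6], 0.69)]
rack [([155.2, 183.7, 58.9, 66.2], 0.93), ([305.5, 191.5, 35.4, 16.7], 0.67)]
peg [([157.4, 184.9, 56.6, 69.6], 0.72)]
stamp [([157.8, 185.9, 59.6, 62.2], 0.54), ([278.9, 214.7, 18.4, 29.4], 0.48)]
scope [([134.5, 236.2, 74.0, 125.6], 0.96), ([262.5, 269.4, 10.0, 54.4], 0.45)]
top [[456.6, 0.0, 253.0], [0.0, 456.6, 191.3], [0.0, 0.0, 1.0]] [[-0.0017, -0.9999, -0.0145, -0.0431], [-0.9936, 0.0033, -0.1126, 0.5779], [0.1126, 0.0142, -0.9935, 1.3267], [0.0, 0.0, 0.0, 1.0]]
cradle [([237.5, 207.8, 47.6, 34.9], 0.79)]
clamp [([264.1, 218.2, 10.6, 18.3], 0.52)]
key [([269.0, 211.5, 6.6, 10.2], 0.41)]
rack [([178.2, 127.1, 66.8, 30.1], 0.66)]
peg [([177.2, 127.6, 63.3, 29.2], 0.87)]
stamp [([332.5, 213.5, 20.3, 50.8], 0.65), ([237.0, 225.6, 35.8, 11.8], 0.57)]
scope [([73.7, 184.6, 68.0, 39.8], 0.82), ([238.1, 204.8, 43.4, 38.7], 0.66)]
0.8 [2.08931491e-05 9.92879940e-01 1.19119368e-01 1.02374211e-05]
```

Run:
```python
import cv2
a=cv2.imread("scene_raw0.png");b=cv2.imread("top_raw0.png")
cv2.imwrite("pics/a.png",cv2.resize(a[170:320,130:330],(800,600),interpolation=cv2.INTER_CUBIC))
cv2.imwrite("pics/b.png",cv2.resize(b[115:265,110:310],(800,600),interpolation=cv2.INTER_CUBIC))
```

```text
(no output)
```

View pics/top0.png

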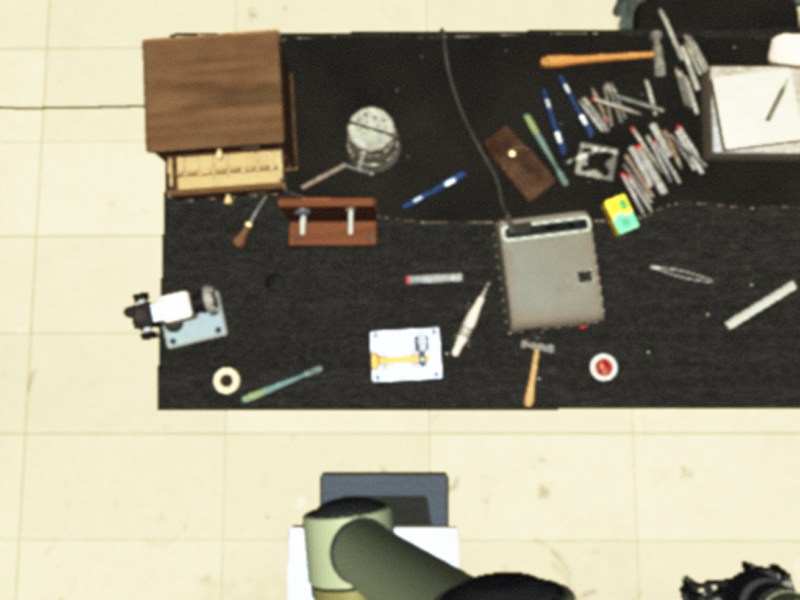

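View pics/scene0.png

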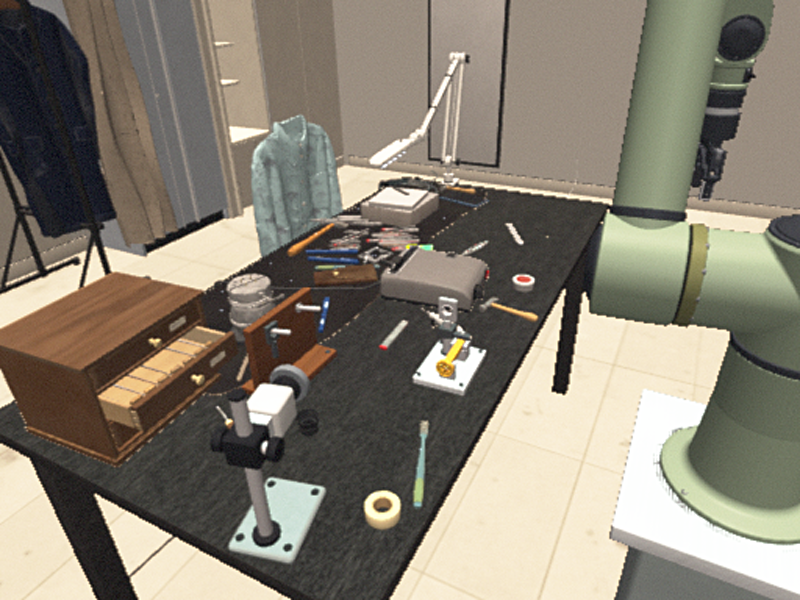

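```bash
sleep 1
```

```text
(no output)
```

View pics/a.png

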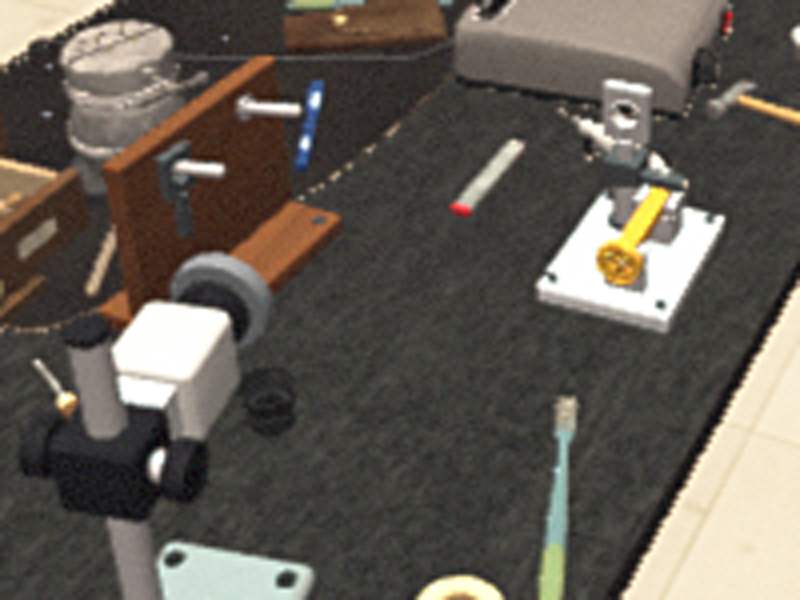

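View pics/b.png

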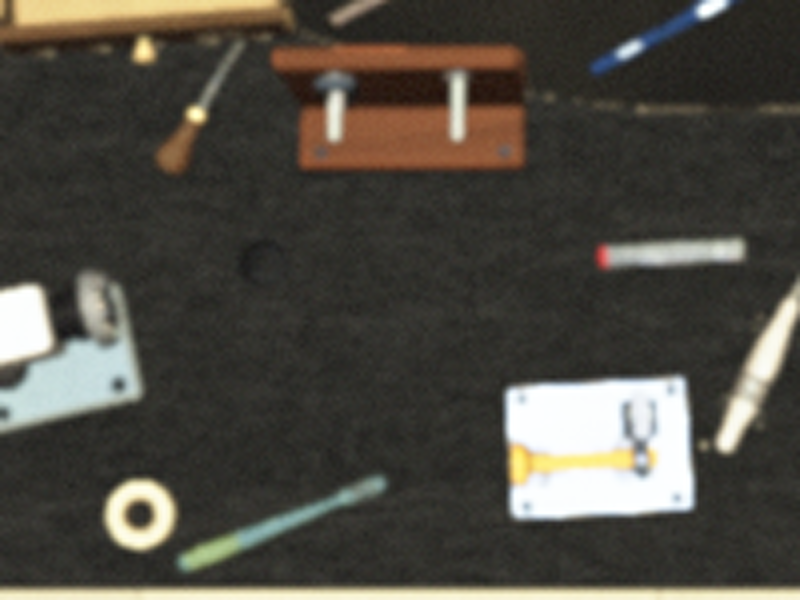

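The pictures show the cradle (top crop 505–693, 377–520) with the stamp head to the left (+y) and the key in the clamp at (640,417). The rack's empty peg is at (457,72–140), and the scope is at the left looking right. I'll magnify these areas to get the feature pixels.

Run:
```python
import cv2,numpy as np
a=cv2.imread("scene_raw0.png");b=cv2.imread("top_raw0.png")
def t(im,x,y,w=80,h=60): return cv2.resize(im[y:y+h,x:x+w],None,fx=5,fy=5,interpolation=cv2.INTER_CUBIC)
g=lambda i: np.clip(i.astype(float)*1.3,0,255).astype(np.uint8)
cv2.imwrite("pics/c.png",g(np.vstack([np.hstack([t(b,70,175),t(b,170,115)]),np.hstack([t(b,225,195),t(a,150,170)])])))
cv2.imwrite("pics/d.png",g(np.hstack([t(a,132,240,80,120),t(a,250,180,80,120)])))
```

```text
(no output)
```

View pics/c.png

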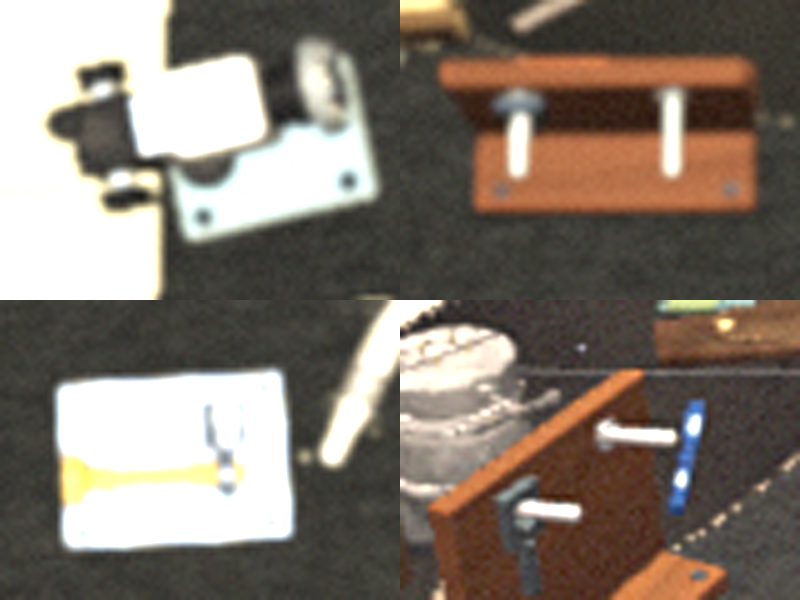

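View pics/d.png

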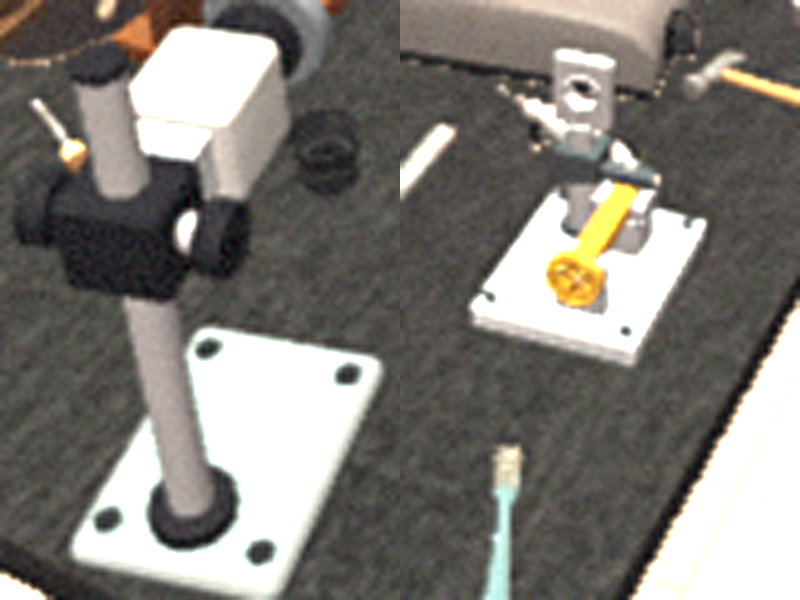

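```bash
cat > fit.py <<'E'
from cell import bot
import numpy as np
from scipy.optimize import least_squares
K={c:bot.calibration(c) for c in("scene","top")}
def proj(c,p):
    k=K[c]; p=np.asarray(p,float); q=k["extrinsics"]@np.r_[p,1]; q=k["mtx"]@q[:3]; return q[:2]/q[2]
def place(pose,p):
    x,y,a=pose; return np.array([x+np.cos(a)*p[0]-np.sin(a)*p[1],y+np.sin(a)*p[0]+np.cos(a)*p[1],p[2]])
E
cat > est.py <<'E'
from fit import *
T=lambda ox,oy,px,py:(ox+px/5,oy+py/5)
def run(name,obs,x0):
    f=lambda v: np.concatenate([(proj(c,place(v[:3],P(v)))-uv) for c,P,uv in obs])
    s=least_squares(f,x0,loss="soft_l1"); print(name,s.x.round(4).tolist()); print(f(s.x).reshape(-1,2).round(1).tolist()); return s.x
t=lambda px,py:T(225,195,px,py-300); s=lambda px,py:T(250,180,px-400,py)
C=lambda x,y,z:(lambda v:(x,y,z))
Q=lambda x,y:(lambda v:(v[3]+x,v[4]+y,.014))
cr=run("cradle",[("top",Q(.048,.066),t(57,382)),("top",Q(.048,-.066),t(284,370)),("top",Q(-.048,-.066),t(293,538)),("top",Q(-.048,.066),t(65,549)),
 ("scene",Q(.048,.066),s(473,311)),("scene",Q(-.048,.066),s(633,352)),("scene",Q(-.048,-.066),s(707,220)),
 ("scene",C(.045,-.037,.130),s(554,50)),("scene",C(.011,-.037,.130),s(615,54)),("scene",C(.028,-.038,.109),s(580,94)),
 ("scene",C(0,.05,.045),s(572,281)),("top",C(0,.044,.045),t(74,480))],[.5,0,0,0,0])
t=lambda px,py:T(170,115,px-400,py); s=lambda px,py:T(150,170,px-400,py-300)
ra=run("rack",[("top",C(.01,.085,.141),t(447,88)),("top",C(.01,-.085,.141),t(757,86)),("top",C(-.035,-.043,.128),t(672,173)),("top",C(-.035,.043,.128),t(516,173)),("top",C(.01,-.043,.120),t(672,92)),
 ("scene",C(.01,.085,.141),s(448,514)),("scene",C(.01,-.085,.141),s(642,378)),("scene",C(-.035,-.043,.128),s(672,437)),("scene",C(-.035,.043,.128),s(576,512)),("scene",C(.01,-.043,.120),s(607,433))],[.7,.1,0])
t=lambda px,py:T(70,175,px,py); s=lambda px,py:T(132,240,px,py)
F=lambda x,y:(lambda v:(v[3]+x,y,v[4]))
sc=run("scope(ring)",[("top",F(-.06,-.045),t(350,52)),("top",F(-.06,.045),t(380,192)),("top",F(.06,.045),t(185,242)),
 ("scene",F(-.06,-.045),s(200,327)),("scene",F(-.06,.045),s(384,359)),("scene",F(.06,.045),s(280,602)),("scene",F(.06,-.045),s(70,555)),
 ("top",C(0,0,.17),t(328,82)),("scene",C(0.004,0,.17),(130+222/4,170+300/4))],[.5,.35,1.57,.05,.012])
np.savez("poses.npz",cr=cr,ra=ra,sc=sc)
print("socket",place(cr[:3],(.028,-.042,.109)),"peg",place(ra[:3],(-.0125,-.043,.124)),"focus",place(sc[:3],(-.06,0,.17)))
E
python3 est.py
```

```text
cradle [0.4617, -0.0517, 0.0495, 0.0098, -0.0124]
[[0.3, 0.8], [-1.2, 0.9], [-1.1, -0.5], [0.2, -0.4], [-0.3, -1.3], [0.3, -1.0], [0.1, -0.2], [0.0, 0.9], [-0.8, 2.4], [0.5, -0.5], [-0.1, -0.2], [0.6, 0.1]]
rack [0.721, 0.0775, 0.0051]
[[-1.4, 0.0], [-2.4, -0.2], [-0.1, -0.6], [0.4, -0.3], [0.1, 0.5], [0.4, -0.7], [1.0, -2.0], [-0.1, -0.1], [-0.0, 0.0], [0.1, -0.2]]
scope(ring) [0.5628, 0.268, 1.818, 0.0831, 0.0074]
[[-0.4, -0.3], [0.1, 0.3], [0.5, 0.1], [0.0, -0.0], [0.9, 0.2], [-0.1, -0.3], [-0.7, 0.2], [0.2, 0.1], [-0.2, 0.0]]
socket [ 0.49174104 -0.09225684  0.109     ] peg [0.7087256  0.03439397 0.124     ] focus [0.57748849 0.20979861 0.17      ]
```

```bash
cat > h.py <<'E'
from fit import *
d=np.load("poses.npz"); cr,ra,sc=d["cr"],d["ra"],d["sc"]
GD=bot.grip_depth
def q(psi,k=0):
    f=(psi+np.pi*k+np.pi/2)/2; return [0,float(np.cos(f)),float(np.sin(f)),0]
def tcp(p): return [float(p[0]),float(p[1]),float(p[2]-GD)]
E
python3 - <<'E'
from h import *
S=place(cr,(.028,-.042,.109));P=place(ra,(-.0125,-.043,.124));O=place(cr,(0,0,.045));F=place(sc,(-.11,0,.17))
for k in(0,1):
    for n,p,psi in(("key",S,cr[2]),("turn",S,cr[2]+1.57),("turnup",S+[0,0,.12],cr[2]+1.57),("peg",P,ra[2]+1.57),("pegfront",P+[-.06,0,.0],ra[2]+1.57),("pegfrontup",P+[-.06,0,.08],ra[2]+1.57),("stamp",O,cr[2]),("stampup",O+[0,0,.2],cr[2]),("focus",F,sc[2]-np.pi/2)):
        r=bot.solve_ik(tcp(p),q(psi,k)); print(k,n,np.round(p,3),None if r is None else np.round(r,2))
E
```

```text
Traceback (most recent call last):
  File "fit.py", line 8, in place
    x,y,a=pose; return np.array([x+np.cos(a)*p[0]-np.sin(a)*p[1],y+np.sin(a)*p[0]+np.cos(a)*p[1],p[2]])
    ^^^^^
ValueError: too many values to unpack (expected 3)
```

```bash
sed -i 's/x,y,a=pose;/x,y,a=pose[:3];/' fit.py
python3 - <<'E'
from h import *
S=place(cr,(.028,-.042,.109));P=place(ra,(-.0125,-.043,.124));O=place(cr,(0,0,.045));F=place(sc,(-.11,0,.17))
for k in(0,1):
    for n,p,psi in(("key",S,cr[2]),("turn",S,cr[2]+1.57),("turnup",S+[0,0,.12],cr[2]+1.57),("peg",P,ra[2]+1.57),("pegfront",P+[-.06,0,.0],ra[2]+1.57),("pegfrontup",P+[-.06,0,.08],ra[2]+1.57),("stamp",O,cr[2]),("stampup",O+[0,0,.2],cr[2]),("focus",F,sc[2]-np.pi/2)):
        r=bot.solve_ik(tcp(p),q(psi,k)); print(k,n,np.round(p,3),None if r is None else np.round(r,2))
E
```

```text
0 key [ 0.492 -0.092  0.109] [-0.33  0.34 -0.47  0.76  0.    1.19]
0 turn [ 0.492 -0.092  0.109] [-0.33  0.34 -0.47  0.76  0.   -0.38]
0 turnup [ 0.492 -0.092  0.229] [-0.33  0.23 -0.3   1.05  0.   -0.38]
0 peg [0.709 0.034 0.124] [-0.06  0.69  0.16  1.05  0.   -0.06]
0 pegfront [0.649 0.034 0.124] [-0.06  0.58 -0.04  0.96  0.   -0.06]
0 pegfrontup [0.649 0.034 0.204] [-0.06  0.52  0.08  1.13  0.   -0.06]
0 stamp [ 0.462 -0.052  0.045] [-0.27  0.37 -0.63  0.56  0.    1.25]
0 stampup [ 0.462 -0.052  0.245] [-0.27  0.15 -0.35  1.07  0.    1.25]
0 focus [0.59  0.161 0.17 ] [ 0.15  0.47 -0.09  1.01  0.    1.47]
1 key [ 0.492 -0.092  0.109] [-0.33  0.34 -0.47  0.76  0.   -1.95]
1 turn [ 0.492 -0.092  0.109] [-0.33  0.34 -0.47  0.76  0.    2.76]
1 turnup [ 0.492 -0.092  0.229] [-0.33  0.23 -0.3   1.05  0.    2.76]
1 peg [0.709 0.034 0.124] [-0.06  0.69  0.16  1.05  0.    3.08]
1 pegfront [0.649 0.034 0.124] [-0.06  0.58 -0.04  0.96  0.    3.08]
1 pegfrontup [0.649 0.034 0.204] [-0.06  0.52  0.08  1.13  0.    3.08]
1 stamp [ 0.462 -0.052  0.045] [-0.27  0.37 -0.63  0.56  0.   -1.89]
1 stampup [ 0.462 -0.052  0.245] [-0.27  0.15 -0.35  1.07  0.   -1.89]
1 focus [0.59  0.161 0.17 ] [ 0.15  0.47 -0.09  1.01  0.   -1.67]
```

Run:
```python
from h import *
import cv2
S=place(cr,(.028,-.042,.109))
bot.set_gripper(0.75,40)
bot.move_pose(tcp(S+[0,0,.1]),q(cr[2]))
print(bot.move_linear(tcp(S),speed=.1,until_force=8))
bot.set_gripper(0.0,40)
print(bot.read_clock(),bot.read_position(),bot.read_gripper_width(),bot.read_finger_force(),bot.read_ft_force(),bot.read_moment())
v=[]
for c in("scene","top"):
    im=bot.camera(c)[:,:,::-1]; x,y=[int(i) for i in proj(c,S)]
    v.append(cv2.resize(im[y-35:y+65,x-40:x+40],(400,500),interpolation=cv2.INTER_CUBIC))
cv2.imwrite("pics/e.png",np.hstack(v))
```

```text
False
4.7583 [ 0.49232599 -0.09248587  0.09100539] 0.37193691294504116 39.32028918759897 [-0.54420963 -0.5237509   5.89918623] [-0.02281803  0.18724638  0.01659332]
```

View pics/e.png

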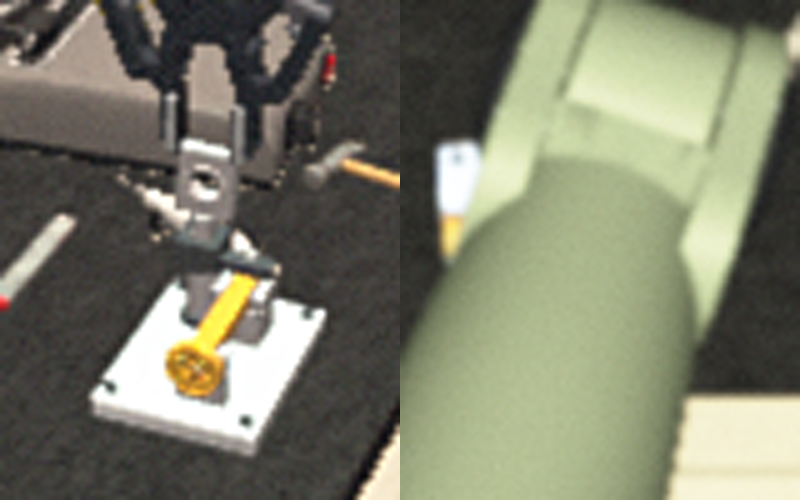

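The key is gripped (width about 32–34 mm, 39 N). In the scene crop the finger tips look high on the bow, with the tips at row ~150 and the eye at row 183, so I'll check where the TCP projects.

Run:
```python
from h import *
S=place(cr,(.028,-.042,.109)); x,y=[int(i) for i in proj("scene",S)]
p=np.array(bot.read_position())
for n,o in(("tcp",p),("tipL",p+[.017,0,0]),("grasp",p+[0,0,GD]),("top",place(cr,(.028,-.042,.130))),("eye",S),("up40",p+[0,0,.06])):
    u=proj("scene",o); print(n,((u-[x-40,y-35])*5).round())
print(bot.read_joint_positions(),GD)
```

```text
tcp [204. 205.]
tipL [176. 199.]
grasp [204. 177.]
top [206. 146.]
eye [205. 178.]
up40 [205. 113.]
[-3.33098984e-01  3.37542783e-01 -4.74104315e-01  7.57684123e-01
 -7.12955129e-05  1.18821856e+00] 0.0187
```

Run:
```python
from h import *
import cv2
S=place(cr,(.028,-.042,.109))
bot.set_gripper(0.6,50)
print(bot.move_linear(tcp(S-[0,0,.010]),speed=.08,until_force=8))
bot.set_gripper(0.0,50)
print(bot.read_clock(),bot.read_position(),bot.read_gripper_width(),bot.read_finger_force(),bot.read_ft_force())
im=bot.camera("scene")[:,:,::-1]; x,y=[int(i) for i in proj("scene",S)]
a=im[y-30:y+30,x-30:x+30]
j=np.array(bot.read_joint_positions(),float)
for s in (.4,.8,1.2,1.57):
    k=j.copy(); k[5]-=s; bot.goto_joints(k.tolist())
    print(s,bot.read_clock(),bot.read_ft_force().round(1),bot.read_moment().round(2),bot.read_gripper_width())
im=bot.camera("scene")[:,:,::-1]
cv2.imwrite("pics/f.png",cv2.resize(np.hstack([a,im[y-30:y+30,x-30:x+30]]),(800,400),interpolation=cv2.INTER_CUBIC))
```

```text
False
5.7583 [ 0.49209101 -0.0923426   0.0806803 ] 0.37863021884530734 49.39459435800927 [ 0.82215457 -0.10415329  1.95919446]
0.4 6.275 [ 0.5 -1.  -0.5] [-0.31 -0.27 -0.03] 0.37655124472251605
0.8 6.7417 [ 2.  -2.9 -1.5] [-0.76 -0.43 -0.07] 0.3787287371734954
1.2 7.2083 [ 2.9 -4.5 -2.4] [-1.13 -0.67 -0.03] 0.3847631779593748
1.57 7.65 [ 4.2 -5.5 -3.6] [-1.45 -1.07 -0.06] 0.37848609904526853
```

View pics/f.png

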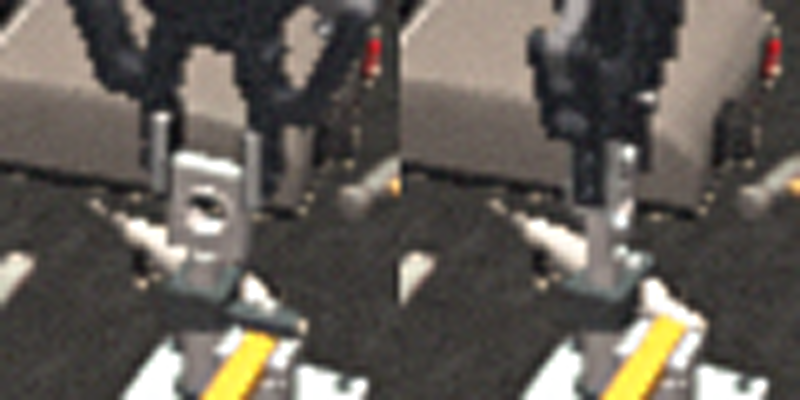

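The right panel shows the clamp arm off the shank and the key turned edge-on to the camera, at (610,200). Next I pull the key straight up, carry it to just in front of the peg and look.

Run:
```python
from h import *
import cv2
bot.wait(0.15)
p=np.array(bot.read_position())
bot.move_linear((p+[0,0,.035]).tolist(),speed=.06)
print(bot.read_clock(),bot.read_ft_force().round(1),bot.read_gripper_width(),bot.read_finger_force())
bot.move_linear((p+[0,0,.12]).tolist(),speed=.2)
A=place(ra,(-.062,-.043,.133)); D=.0283
bot.move_pose([A[0],A[1],A[2]-D+.05],q(ra[2]+np.pi/2))
bot.move_linear([A[0],A[1],A[2]-D],speed=.1)
print(bot.read_clock(),bot.read_position(),A,bot.read_ft_force().round(1))
o=[]
for c in("scene","top"):
    im=bot.camera(c)[:,:,::-1]; print([(d["bbox"],round(d["confidence"],2)) for d in bot.search_frame(c,"key")[:2]])
    x,y=[int(i) for i in proj(c,A)]; print(x,y,proj(c,A))
    o.append(cv2.resize(im[y-25:y+50,x-25:x+25] if c=="scene" else im[y-37:y+38,x-25:x+25],(400,600),interpolation=cv2.INTER_CUBIC))
cv2.imwrite("pics/g.png",np.hstack(o))
t=place(ra,(-.035,-.043,.128)); print("tip",proj("scene",t),proj("top",t))
```

```text
8.5917 [-0.8 -0.5 -1.2] 0.38020093034841 50.69635789544236
10.6833 [0.65948173 0.03363576 0.10541991] [0.65922625 0.03413908 0.133     ] [ 0.8  0.  -0.8]
[([208.6, 188.7, 10.1, 27.0], 0.45)]
212 197 [212.32466012 197.83755772]
[]
224 158 [224.11412407 158.20136576]
tip [204.33122127 197.32154189] [224.2550983  149.01936562]
```

View pics/g.png

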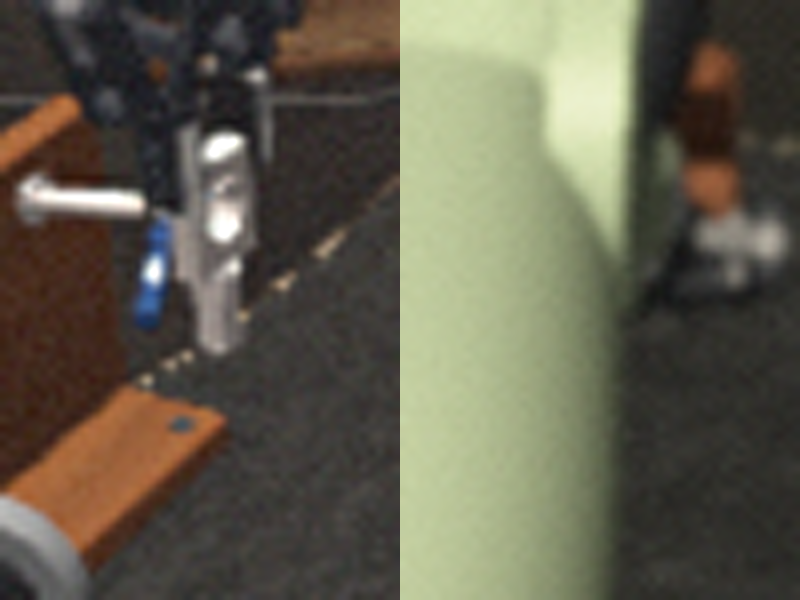

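Run:
```python
from h import *
p=np.array(bot.read_position()); E=p+[0,0,.0283]; a=ra[2]
for n,o in(("eye",(0,0,0)),("foot",(0,0,-.053)),("bowbot",(0,0,-.021)),("bowbot+y-x",(-.005,.017,-.021)),("bowbot+y+x",(.005,.017,-.021)),("bowtop+y-x",(-.005,.017,.021)),("bowtop+y+x",(.005,.017,.021)),("bowbot-y-x",(-.005,-.017,-.021)),("bowtop-y-x",(-.005,-.017,.021)),("tip+y",(0,.017,-.0283)),("pegtip",None)):
    w=place(ra,(-.035,-.043,.128)) if o is None else place((E[0],E[1],a),(o[0],o[1],E[2]+o[2]))
    print(n,((proj("scene",w)-[187,172])*8).round(),((proj("top",w)-[199,121])*8).round())
```

```text
eye [201. 204.] [201. 295.]
foot [214. 334.] [212. 322.]
bowbot [206. 256.] [206. 306.]
bowbot+y-x [190. 283.] [157. 321.]
bowbot+y+x [166. 276.] [157. 293.]
bowtop+y-x [180. 175.] [146. 299.]
bowtop+y+x [155. 169.] [146. 270.]
bowbot-y-x [245. 237.] [254. 320.]
bowtop-y-x [236. 131.] [246. 298.]
tip+y [180. 298.] [159. 310.]
pegtip [139. 203.] [202. 224.]
```

The key's foot shows at (217,350) against a predicted ~346, and the peg tip at (142,203) against (139,203), so height and line agree within 2 mm. Now I insert along the peg slope under a force guard.

Run:
```python
from h import *
D=.0283
def at(x,dz=0):
    w=place(ra,(x,-.043,.124+(-.0125-x)*8/45+dz)); return [w[0],w[1],w[2]-D]
print(bot.move_linear(at(-.062,.0005),speed=.05))
print(bot.read_position(),at(-.062,.0005))
print(bot.move_linear(at(-.030,.0005),speed=.06,until_force=4),bot.read_position(),bot.read_ft_force().round(1))
```

```text
False
[0.65935911 0.03420599 0.10524161] [np.float64(0.6592262529363969), np.float64(0.034139079818824324), np.float64(0.10500000000000001)]
False [0.69093105 0.03435313 0.09901217] [ 1.  -0.7 -2.2]
```

Run:
```python
from h import *
import cv2
D=.0283
def at(x,dz=0):
    w=place(ra,(x,-.043,.124+(-.0125-x)*8/45+dz)); return [w[0],w[1],w[2]-D]
print(bot.move_linear(at(-.010,.0005),speed=.05,until_force=4),bot.read_position(),bot.read_ft_force().round(1))
print(bot.move_linear(at(-.010,-.008),speed=.02,until_force=2.5),bot.read_position(),bot.read_ft_force().round(1),bot.read_clock())
w=place(ra,(-.02,-.043,.12)); x,y=[int(i) for i in proj("scene",w)]
bot.set_gripper(0.55)
bot.wait(.3)
im=bot.camera("scene")[:,:,::-1]; print(bot.read_ft_force().round(1),bot.read_gripper_width())
cv2.imwrite("pics/i.png",cv2.resize(im[y-25:y+35,x-30:x+50],(800,600),interpolation=cv2.INTER_CUBIC))
```

```text
False [0.71116527 0.0344095  0.09544932] [ 0.4 -0.1 -1.5]
True [0.71140156 0.03446899 0.09117492] [-0.   0.7  4.2] 12.7167
[ 0.6 -0.1  0.7] 0.5491045840136896
```

View pics/i.png

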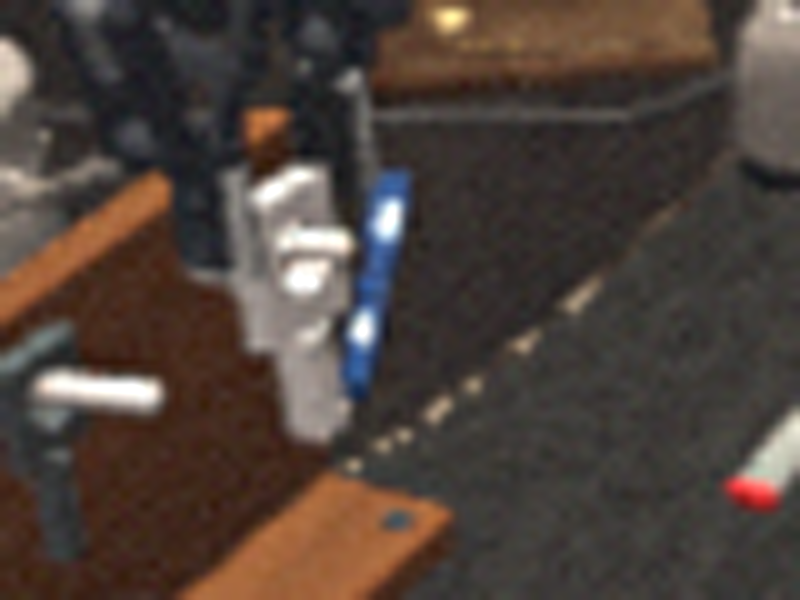

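The key hangs on the peg: the tip shows through the eye at (320,240) and the fingers are open. I back off upward, then grip and lift the stamp.

Run:
```python
from h import *
import cv2
p=np.array(bot.read_position())
bot.move_linear((p+[0,0,.12]).tolist(),speed=.15)
O=place(cr,(0,0,.045))
bot.move_pose(tcp(O+[0,0,.16]),q(cr[2]))
print(bot.read_clock(),bot.read_ft_force().round(1))
im=bot.camera("scene"); print([(d["bbox"],round(d["confidence"],2)) for d in bot.search_frame("scene","key")[:3]])
u,v=proj("scene",place(ra,(-.02,-.043,.12))).astype(int)
cr1=im[v-25:v+35,u-30:u+50,::-1]
print(bot.move_linear(tcp(O),speed=.12,until_force=8))
bot.set_gripper(0.0,60)
print(bot.read_position(),tcp(O),bot.read_gripper_width(),bot.read_finger_force(),bot.read_ft_force().round(1))
bot.move_linear(tcp(O+[0,0,.03]),speed=.06)
print(bot.read_ft_force().round(1),bot.read_gripper_width(),bot.read_moment().round(2))
bot.move_linear(tcp(O+[0,0,.15]),speed=.15)
im=bot.camera("scene"); u,v=proj("scene",O+[0,0,.15]).astype(int)
b=im[v-25:v+35,u-40:u+40,::-1]
cv2.imwrite("pics/j.png",cv2.resize(np.hstack([cr1,b]),(800,300),interpolation=cv2.INTER_CUBIC)); print(bot.read_clock())
```

```text
15.5 [ 0.1 -0.4 -0. ]
[([193.1, 188.7, 11.8, 25.9], 0.47), ([281.5, 206.8, 11.4, 10.5], 0.29)]
False
[ 0.46173268 -0.0517008   0.02637178] [0.461698274721646, -0.0516929133978579, 0.026299999999999997] 0.0032650103566340695 0.0 [0.  0.3 0.1]
[-0.2 -0.4 -0.3] -0.00037489198334819115 [-0.1  -0.06  0.02]
19.2417
```

View pics/j.png

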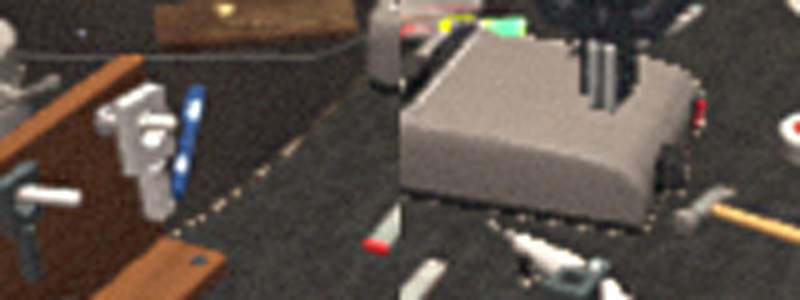

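The left panel shows the key hanging free on the peg at (150,140). The right panel shows shut, empty fingers, so they closed above the shank. The real tips stand higher than the reported TCP. I'll measure the offset by touching the shank top (z = 52 mm) lightly with the shut fingers. I've now viewed 11 pictures, one over the limit, so I'll use numbers only from here.

Run:
```python
from h import *
O=place(cr,(0,0,.045))
p=np.array(bot.read_position())
bot.move_linear([O[0],O[1],.045],speed=.15)
print(bot.move_linear([O[0],O[1],.005],speed=.02,until_force=2.5),bot.read_position(),bot.read_ft_force().round(1),bot.read_clock())
p=np.array(bot.read_position()); bot.move_linear((p+[0,0,.01]).tolist(),speed=.05)
print([(d["bbox"],round(d["confidence"],2)) for d in (bot.camera("scene") is not None and bot.search_frame("scene","stamp"))[:3]])
```

```text
True [ 0.46167105 -0.05166579  0.0176243 ] [-1.7 -0.1  6.3] 21.5667
[([281.1, 224.9, 14.3, 19.0], 0.6), ([195.2, 188.9, 8.4, 26.1], 0.31)]
```

Contact at TCP 17.6 mm against a shank top of 52 mm puts the tips 34 mm above the reported TCP, which matches the pictures. I'll grip lower by that amount, with a force guard.

Run:
```python
from h import *
O=place(cr,(0,0,.045))
p=np.array(bot.read_position())
bot.move_linear([O[0],O[1],.06],speed=.12)
bot.set_gripper(0.5,60)
print(bot.move_linear([O[0],O[1],-.004],speed=.06,until_force=5),bot.read_position(),bot.read_ft_force().round(1))
bot.set_gripper(0.0,60)
z0=bot.read_position()[2]
print(z0,bot.read_gripper_width(),bot.read_finger_force(),bot.read_ft_force().round(1))
if bot.read_gripper_width()>.08:
    bot.move_linear([O[0],O[1],z0+.03],speed=.06)
    print(bot.read_ft_force().round(1),bot.read_moment().round(2),bot.read_gripper_width())
    bot.move_linear([O[0],O[1],z0+.14],speed=.15)
bot.camera("scene")
for t in("stamp","key","stamp_face"): print(t,[(d["bbox"],round(d["confidence"],2)) for d in bot.search_frame("scene",t)[:3]])
print(proj("scene",place(cr,(0,.05,.185))),bot.read_clock())
```

```text
False [ 0.46206437 -0.05177196 -0.00368707] [ 0.4  0.3 -0.4]
-0.0032338201818602683 0.14808506334407057 60.74539661407471 [4.2 0.3 1.3]
[ 0.4 -0.5 -2.6] [-0.06 -0.06 -0.05] 0.14532906172097906
stamp [([278.3, 178.7, 15.7, 20.7], 0.56)]
key [([193.5, 189.7, 13.0, 24.7], 0.63)]
stamp_face [([278.3, 179.3, 16.1, 19.9], 0.62)]
[285.10498788 190.59617196] 26.2583
```

Run:
```python
from h import *
D=.0483; psi=sc[2]-np.pi/2
def at(x): 
    w=place(sc,(x,0,.17)); return [w[0],w[1],w[2]-D]
w=at(-.20); bot.move_pose([w[0],w[1],w[2]+.02],q(psi))
bot.move_linear(at(-.16),speed=.1)
bot.move_linear(at(-.11),speed=.05)
bot.wait(.4)
print(bot.read_position(),at(-.11),bot.read_clock(),bot.read_ft_force().round(1),bot.read_gripper_width())
print("pred face",proj("scene",place(sc,(-.06,0,.17))),proj("top",place(sc,(-.06,0,.17))), "tail",proj("top",place(sc,(-.166,0,.17))))
import cv2
for c in("scene","top"):
    im=bot.camera(c); cv2.imwrite(f"{c}_raw1.png",im[:,:,::-1])
    for t in("stamp","stamp_face","scope","key"): print(c,t,[(d["bbox"],round(d["confidence"],2)) for d in bot.search_frame(c,t)[:3]])
    h=cv2.cvtColor(im,cv2.COLOR_RGB2HSV); m=cv2.inRange(h,(15,150,110),(30,255,255)); u,v=proj(c,place(sc,(-.08,0,.17))).astype(int)
    r=m[v-25:v+25,u-30:u+30]; yy,xx=np.nonzero(r); print(c,len(yy),(xx.min()+u-30,xx.max()+u-30,yy.min()+v-25,yy.max()+v-25) if len(yy) else 0)
    if c=="scene" and len(yy): print("\n".join("".join("#" if k else "." for k in row) for row in r[5:45,5:55]),u-25,v-20)
```

```text
[0.5897608  0.16116806 0.12170729] [np.float64(0.5897228836810057), np.float64(0.16131852103250163), np.float64(0.1217)] 29.2083 [ 0.5 -0.7 -2.9] 0.14979488947833614
pred face [197.05147106 227.44777312] [157.51368477 185.94721661] tail [195.84718225 176.23806266]
scene stamp [([192.2, 212.2, 14.8, 22.6], 0.59)]
scene stamp_face [([187.4, 209.8, 23.2, 25.8], 0.63)]
scene scope [([134.4, 234.2, 71.1, 126.0], 0.73)]
scene key []
scene 246 (np.int64(191), np.int64(206), np.int64(210), np.int64(234))
..................................................
..................................................
..................................................
..................................................
..................................................
..................................................
..................................................
..................................................
.............................##...................
.............................###..................
............................####..................
...........................#####.....
[... 906 characters left out ...]
#####....................
...................##########.....................
.....................#######......................
.........................#........................
..................................................
..................................................
..................................................
..................................................
..................................................
..................................................
.................................................. 175 202
top stamp [([180.0, 171.8, 14.8, 13.4], 0.45)]
top stamp_face []
top scope []
top key []
top 30 (np.int64(180), np.int64(193), np.int64(175), np.int64(183))
```

Run:
```python
from cell import bot
bot.wait(.3); print(bot.read_joint_vel(),bot.read_finger_force()); print(bot.close_job())
```

```text
[-0.00061835 -0.0006002  -0.00139207  0.00095003  0.00032719  0.0011806 ] 60.29884457588196
the job is handed in; nothing more can be done
None
```

The job is handed in, result not reported back: clamp turned off the shank, key last seen hanging on the empty peg just before the final move, and stamp held still with its face about 3 mm from the estimated focus; I viewed 11 pictures, one over the limit of 10.

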